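# Fetch the perfume from behind the canisters

## Robot

A 6-joint arm with a two-finger parallel gripper is mounted at the origin on the work surface. World frame = base frame: x ahead of the robot, y to its left, z up, the work surface at z = 0. Lengths are in m, angles in rad, forces in N, time in s.
With the tool pointing down it reaches from about 0.35 to 0.875 m from the base axis. Payload 15.5 kg.
Tool frame: the origin (TCP) lies at the very end of the fingers, on their centre line; the grasp point (between the pads) lies 19 mm behind it; z points along the fingers, y is the line along which they close (so a half turn about z gives the same grasp; the last joint's range is limited). The gripper opens to 85 mm and grips with 20 to 120 N. Pads are 22 mm wide; open, the fingers measure 114 mm over their backs; the gripper's body (76 mm by 85 mm) begins 54 mm behind the grasp point. The pads swing forward as they close: fully open they stand 13 mm farther back than shut.
Start: joints at [1.087, 0.494, 1.345, -0, 1.302, -0.096], TCP at [0.236, 0.579, 0.231] pointing down, gripper open.
Joint ranges: [-2.91, 2.91], [-0.82, 2.16], [0.22, 2.67], [-1.22, 4.37], [0.12, 2.79], [-3.08, 3.08]. Speed limits (rad/s): [1.89, 1.89, 2.57, 3.01, 3.01, 3.01].

## Interface

Orientations are given as a rotation vector (axis times angle).
In Python, from bench import arm, viewer, ticket gives the robot as it stands.
- The arm moves only by the tool jog_arm, never from a script. Its arguments are lists of equal length, an entry for each row: "delta_pos": the shift along the tool's x, y, z normalised to -1 to 1, where 1 is 0.05 m, a list of three; "twist": the turn about the tool's z normalised to -1 to 1, where 1 is 4 degrees; "grip": the closure, from 0 (fully open) to 1 (shut). In form: {"delta_pos": [[tx, ty, tz], ...], "twist": [twist, ...], "grip": [grip, ...]}. A call has 1 to 5 rows; each row shifts and turns the commanded pose from where the row before left it, along the tool's axes as they then stand; what a row does not reach is not made up. A row lasts 1/10 s, in which the tool goes at most 50 mm and 8.59 degrees, less where a joint would pass 70% of its speed; a pose out of reach is approached as far as the arm can. A call with a number of a shift or a turn outside -1 to 1 is refused whole. A call with a gripper value outside its range is refused whole. The fingers move at their own pace and stop on an object; "force" is the grip in N (left out, the last holds). Time passes only in rows, so rows that do not move let the fingers close. It gives the time, the measured TCP pose, the force, the opening and the grip force at its end, in the units of the state.
- arm.state(): the state, without advancing time (a new reading comes with each control period).
- viewer.read_camera(name): name is "scene" or "top"; returns a dict with "image" (480x640x3 uint8, red, green, blue), "K" (3x3 intrinsics, pixels), "k1" (the pictures are not rectified: a ray, as slopes to the right and down, at radius r is drawn at 1 + k1 r^2 times it, then the intrinsics apply), "rvec" (rotation vector, rad) and "tvec" (3), from world to camera coordinates, as OpenCV has them. Camera axes: x right, y down, z forward; pixel columns grow to the right and rows downward; lengths in m; the calibration is good to about 2 mm. A picture is of the moment at which its call begins. There is no depth.
- ticket.sign_off(): hands the job in; it is judged then, once.
The state is a dict: "time_s": time; "joints": joint angles; "dq": joint speeds; "joint_efforts": joint torques, N m; "eef_pos": TCP position; "orientation": TCP orientation; "contact_force": force on the tool from outside, world axes, zero at the start; "ft_torque": the same for the moment, N m; "opening": finger opening in m; "gripper_force": force on a finger pad.
Only numpy, scipy, OpenCV 4.12 (cv2) and the standard library are available. Lean on these libraries where they do the work, as an engineer would, in place of code of your own. Each camera call takes 0.05 s, during which the arm holds its last target. There are 200 camera calls.

## Task

The stainless perfume atomizer is tucked in behind the row of canisters, on the side away from the robot. Clear the two canisters that hem it in onto the wooden tray, stand the atomizer in the empty bay of the glass ring tray, then put each of the two canisters back, centred on the very coaster it came from. Set everything down gently, keep it upright, and leave the third canister and the empty photo stand where they are.

Things in the scene. Friction and masses are not known exactly. Their poses are not given: they have to be found in the camera images.
- canister_small: white and blue glazed canister, the smallest of three: belly 76 mm across, 138 mm tall. Screw lid, tight and rigid: upright cylinder 48 mm across from 108 to 134 mm above the foot, then a 4 mm dome; the shoulder, 104 mm up and lower, is wider. Lift by the lid; 0.35 to 0.8 kg. Origin at the foot's centre, z up. Starts centred on a coaster, any place in the row
- canister_medium: white and blue glazed canister, the middle-sized of three: belly 82 mm across, 154 mm tall. Screw lid, tight and rigid: upright cylinder 54 mm across from 124 to 150 mm above the foot, then a 4 mm dome; the shoulder, 120 mm up and lower, is wider. Lift by the lid; 0.35 to 0.8 kg. Origin at the foot's centre, z up. Starts centred on a coaster, any place in the row
- canister_large: white and blue glazed canister, the largest of three: belly 88 mm across, 170 mm tall. Screw lid, tight and rigid: upright cylinder 60 mm across from 140 to 166 mm above the foot, then a 4 mm dome; the shoulder, 136 mm up and lower, is wider. Lift by the lid; 0.35 to 0.8 kg. Origin at the foot's centre, z up. Starts centred on a coaster, any place in the row
- coaster_left: thin round cork coaster, 104 mm across and 4 mm thick, fixed to the dresser, the leftmost of the row (left is towards +y). A canister stands centred on it at the start. Origin at the centre of its underside on the dresser top
- coaster_middle: thin round cork coaster, 104 mm across and 4 mm thick, fixed to the dresser, the middle one of the row (left is towards +y). A canister stands centred on it at the start. Origin at the centre of its underside on the dresser top
- coaster_right: thin round cork coaster, 104 mm across and 4 mm thick, fixed to the dresser, the rightmost of the row (left is towards +y). A canister stands centred on it at the start. Origin at the centre of its underside on the dresser top
- atomizer: stainless steel perfume atomizer, upright on the dresser: cylinder 34 mm across up to 46 mm, then a collar and push dispenser 18 mm across; 75 mm tall, 0.14 kg. It stands on the +x side of the row behind the gap between two neighbouring canisters, about 83 mm from the axis of each (these two are in the way; the third is about 195 mm off). Origin at the foot's centre, z up
- glass_tray: clear glass ring tray, 148 x 80 mm, 15 mm high, fixed, with two bays: an empty one 72 x 72 mm inside, and a smaller one with two rings in it. Floor 5 mm thick; walls 4 mm thick, rising 10 mm above the floor. Origin on the underside below the centre of the empty bay; x points along the tray to the rings, y across, z up
- wood_tray: low wooden tray, empty, 276 x 136 mm, 18 mm high, fixed: floor 6 mm thick, rim 6 mm thick and 12 mm above the floor, 264 x 124 mm inside; room for two canisters side by side along its length. Origin at the centre of its underside, x along its length, y across, z up
- photo_stand: white plastic photo stand without a picture: round foot 48 mm across, thin stem, spring clip on top, 115 mm tall, 60 g, loose. It stands on the +x side of the row behind the other gap, about 125 mm from the atomizer and 83 mm from the axes of the canisters by it. Origin at the foot's centre, z up

How it is judged:
By the outcome, as a careful person would: the job done as asked, in the order asked, and still so for the second after the job is handed in, with the robot touching nothing.
It also fails if it takes over 128 s, if anything falls off the work surface, if the arm or the gripper's body presses on something with over 40 N, if the wrist force passes 120 N, or if a joint passes its speed limit or range.

## Working session

There is one attempt and no reset: what is moved stays moved. The work goes in short steps, Python scripts to look and compute and a tool call to move; the robot and the scene stay as the last step left them, time stands still between calls to the robot, and variables do not carry over. Pictures are saved under pics/ and viewed, at most 14 in all, crops included, and the job is handed in when it is done.

Besides the shell and the picture viewer there is one more tool, called after "Call:" as name(argument=value, ...), one argument or row to a line, values as JSON. jog_arm: Moves the arm, as the interface text tells. Scaled input: -1 to 1 covers 0.05 m each way for a shift and 4 degrees each way for a turn. Its arguments: {"type":"object","properties":{"delta_pos":{"type":"array"},"twist":{"type":"array"},"grip":{"type":"array"},"force":{"type":"number"}},"required":["delta_pos","twist","grip"]}

```bash
mkdir -p pics; ls
cat > h.py <<'E'
import numpy as np, cv2, json
def cam(v,name):
    c=v.read_camera(name); R,_=cv2.Rodrigues(np.array(c["rvec"],float)); return c,np.array(c["K"],float),float(c["k1"]),R,np.array(c["tvec"],float).ravel()
def ray(C,u,v):
    c,K,k1,R,t=C
    d=np.array([k1,0,0,0,0],float)
    p=cv2.undistortPoints(np.array([[[u,v]]],float),K,d)[0,0]
    return -R.T@t, R.T@np.array([p[0],p[1],1])
def atz(C,u,v,z):
    o,d=ray(C,u,v); return o+d*(z-o[2])/d[2]
def proj(C,P):
    c,K,k1,R,t=C
    return cv2.projectPoints(np.array(P,float).reshape(-1,1,3),np.array(c["rvec"],float),t,K,np.array([k1,0,0,0,0],float))[0][:,0]
def tri(rs):
    A=np.zeros((3,3));b=np.zeros(3)
    for o,d in rs:
        d=d/np.linalg.norm(d);M=np.eye(3)-np.outer(d,d);A+=M;b+=M@o
    return np.linalg.solve(A,b)
E
python3 - <<'E'
from h import *
from bench import arm,viewer,ticket
for n in("scene","top"):
    C=cam(viewer,n); cv2.imwrite(f"pics/{n}0.png",C[0]["image"][:,:,::-1])
    print(n,C[1].tolist(),C[2],"pos",-C[3].T@C[4],"fwd",C[3][2])
print(arm.state())
E
```

```text
pics
scene [[542.5835151913674, 0.0, 311.5806712420205], [0.0, 542.5835151913674, 238.67341620202876], [0.0, 0.0, 1.0]] -0.046298018115439654 pos [ 1.04273618 -0.31778847  0.84627472] fwd [-0.51854484  0.31355569 -0.79548355]
top [[463.73038190369016, 0.0, 315.4759899912276], [0.0, 463.73038190369016, 241.51636803133982], [0.0, 0.0, 1.0]] -0.11555881101288029 pos [ 0.45026036 -0.0118906   0.85938056] fwd [ 0.06426606  0.01555785 -0.99781152]
{'time_s': 0.1, 'joints': array([ 1.08750186e+00,  4.94114411e-01,  1.34605458e+00,  2.21303436e-06,
        1.30249087e+00, -9.55051482e-02]), 'dq': array([-0.00137787, -0.00056207, -0.00168434, -0.00079383,  0.0005255 ,
       -0.00071718]), 'joint_efforts': array([ 1.91247724e-03, -8.83592248e+01, -3.84571123e+01, -1.78324581e-04,
        5.00858310e-03,  5.87808790e-05]), 'eef_pos': array([0.2361925 , 0.57831391, 0.23076895]), 'orientation': array([-6.05270188e-01, -3.08242169e+00,  1.60554138e-03]), 'contact_force': array([-0.16142684,  0.30654273, -0.40128781]), 'ft_torque': array([0.0620804 , 0.01016974, 0.00358307]), 'gripper_force': 0.0, 'opening': 0.08590330278651596}
```

View pics/scene0.png

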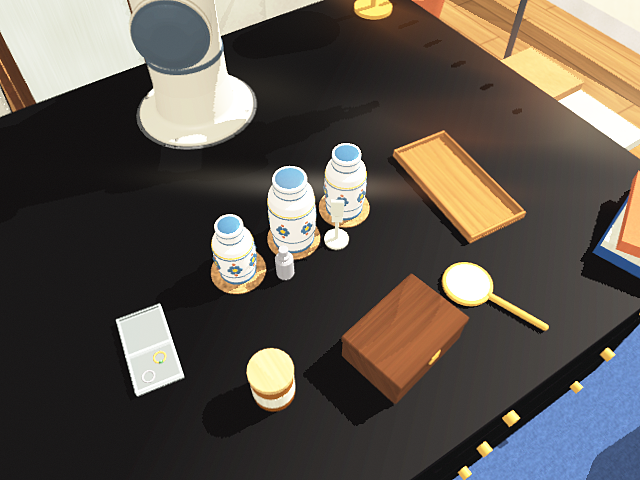

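View pics/top0.png

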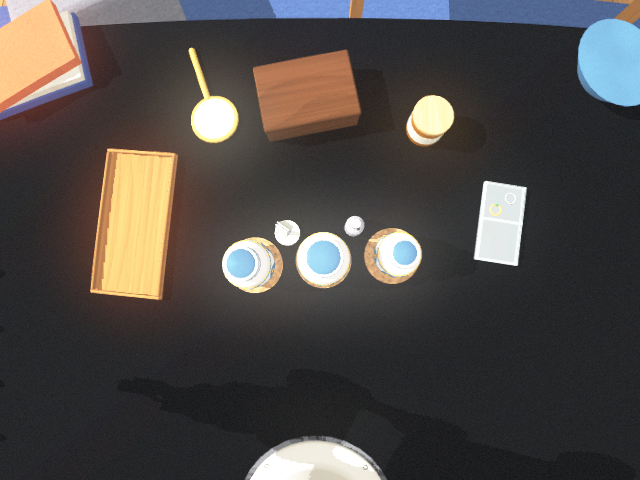

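The scene picture shows the large canister in the middle (290,180), a smaller one at each side, the atomizer at (285,265) and the photo stand at (337,225). The top view puts the canisters at (248,262), (323,258) and (398,254), with the atomizer at (354,226). The wood tray is at (134,224) and the glass tray at (500,224), its empty bay at the lower end. Next I'll take enlarged crops.

Run:
```python
import cv2,numpy as np
a=cv2.imread("pics/top0.png");b=cv2.imread("pics/scene0.png")
def crop(im,x,y,w,h,s,n):
    c=cv2.resize(im[y:y+h,x:x+w],None,fx=s,fy=s,interpolation=cv2.INTER_CUBIC)
    c=np.clip(c.astype(float)*1.0,0,255).astype(np.uint8)
    for k in range(0,w,20): cv2.putText(c,str(x+k),(k*s,8),0,.3,(0,255,255));cv2.line(c,(k*s,10),(k*s,16),(0,255,255))
    for k in range(0,h,20): cv2.putText(c,str(y+k),(0,k*s+4),0,.3,(0,255,255));cv2.line(c,(22,k*s),(28,k*s),(0,255,255))
    cv2.imwrite(n,c)
crop(a,215,205,220,100,3,"pics/t1.png")
crop(b,200,135,180,160,4,"pics/s1.png") if 0 else crop(b,200,135,190,160,3,"pics/s1.png")
# trays montage
def z(im,x,y,w,h,s): return cv2.resize(im[y:y+h,x:x+w],None,fx=s,fy=s,interpolation=cv2.INTER_CUBIC)
crop(a,465,170,80,110,5,"pics/g1.png"); crop(b,105,295,90,110,5,"pics/g2.png")
g1=cv2.imread("pics/g1.png");g2=cv2.imread("pics/g2.png");m=np.zeros((550,800,3),np.uint8);m[:550,:400]=g1;m[:550,400:800]=g2[:,:400];cv2.imwrite("pics/g.png",m)
for n,im in(("top",a),("scene",b)):
    hsv=cv2.cvtColor(im,cv2.COLOR_BGR2HSV)
    m=cv2.inRange(hsv,(95,90,90),(120,255,255))
    N,l,s,c=cv2.connectedComponentsWithStats(m)
    for i in range(1,N):
        if 60<s[i,4]<3000 and 200<c[i,0]<440:
            cn=cv2.findContours((l==i).astype(np.uint8),cv2.RETR_EXTERNAL,cv2.CHAIN_APPROX_NONE)[0][0]
            print(n,s[i],c[i],cv2.fitEllipse(cv2.convexHull(cn)))
```

```text
top [397 241  20  23 312] [407.09615385 251.96153846] ((404.97021484375, 252.22366333007812), (22.331632614135742, 22.81688690185547), 175.59136962890625)
top [323 242  17  32 181] [332.80110497 257.32596685] ((326.8588562011719, 257.363037109375), (23.998273849487305, 30.611900329589844), 3.0892131328582764)
top [231 249  24  28 326] [243.81595092 261.49386503] ((242.0288543701172, 261.9051208496094), (23.711393356323242, 28.119274139404297), 157.55992126464844)
scene [335 145  24  16 293] [346.10580205 152.86348123] ((346.0891418457031, 152.8201904296875), (15.561139106750488, 23.571535110473633), 92.3155517578125)
scene [276 168  28  21 269] [287.89962825 175.37918216] ((289.11785888671875, 177.94154357910156), (20.05538558959961, 27.84438705444336), 86.768798828125)
scene [218 217  22  17 286] [228.08741259 224.68881119] ((228.09083557128906, 224.71299743652344), (16.35551643371582, 21.676433563232422), 79.10568237304688)
```

View pics/t1.png

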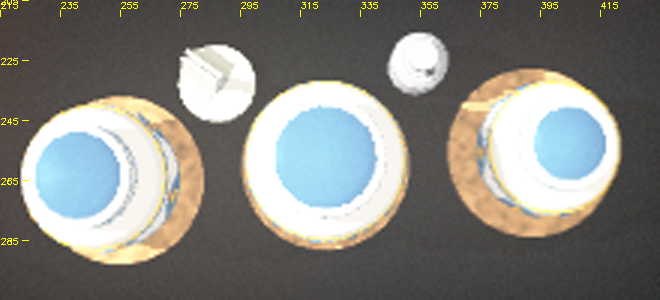

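View pics/s1.png

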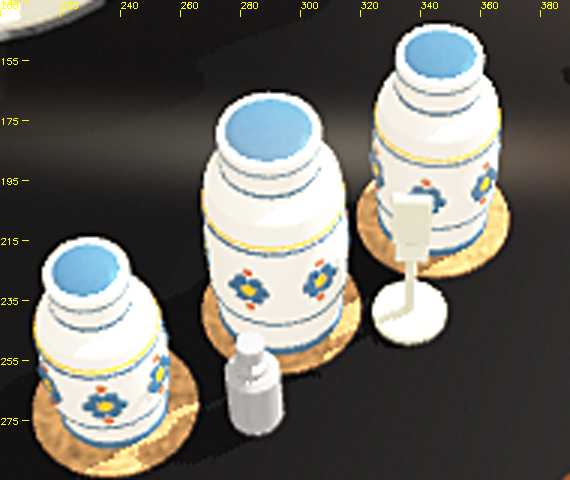

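View pics/g.png

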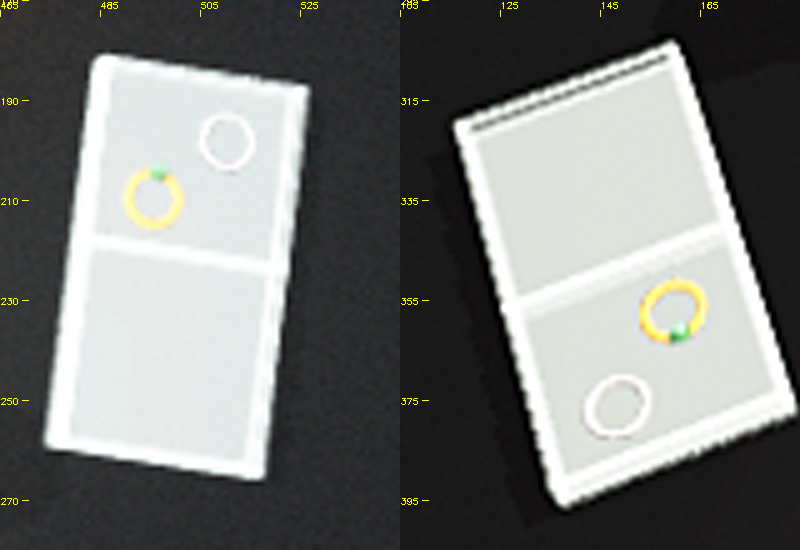

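The top crop has the blue lid discs at (240.7,263.3), (323.7,257.3) and (405,252.7), the right coaster at (392.3,255.7) and the left one at about (255,265). In the scene crop the discs are at (346.7,153), (289.3,178.3) and (228.7,225), the atomizer button at (283.3,249.3) and its foot near (285,275). Both glass tray crops show the rim corners and the empty bay clearly.

Run:
```python
from h import *
from bench import arm,viewer,ticket
from scipy.optimize import least_squares
T=cam(viewer,"top");S=cam(viewer,"scene")
np.set_printoptions(precision=4,suppress=True)
def t2(a,b):
    P=tri([ray(T,*a),ray(S,*b)]); print("  res px",proj(T,P)[0]-a,proj(S,P)[0]-b); return P
for n,a,b in(("L",(240.7,263.3),(346.7,153)),("M",(323.7,257.3),(289.3,178.3)),("R",(405,252.7),(228.7,225)),("atomtop",(356.3,222.7),(283.3,249.3))):
    print(n,t2(a,b))
print("coasterR top",atz(T,392.3,255.7,.004),"L",atz(T,255,265,.004))
# rays of lids at text height
for n,a,b,h in(("L",(240.7,263.3),(346.7,153),.158),("M",(323.7,257.3),(289.3,178.3),.174),("R",(405,252.7),(228.7,225),.142),("at",(356.3,222.7),(283.3,249.3),.075)):
    print(n,atz(T,*a,h),atz(S,*b,h))
def rect(L,W,z,tp,sc,g):
    c0=np.array([[-L/2,-W/2],[L/2,-W/2],[L/2,W/2],[-L/2,W/2]])
    def f(p):
        R=np.array([[np.cos(p[2]),-np.sin(p[2])],[np.sin(p[2]),np.cos(p[2])]])
        P=np.c_[c0@R.T+p[:2],np.full(4,p[3])]
        return np.r_[(proj(T,P)-tp).ravel(),(proj(S,P)-sc).ravel()]
    r=least_squares(f,g);print(r.x,r.fun.reshape(8,2));return r.x
# glass: order (-x,-y),(+x,-y),(+x,+y),(-x,+y), tray x ~ world +x
p=rect(.148,.080,.015,[(518,266),(526.6,187.6),(484,181),(474,259.4)],[(116,319.4),(137,396.4),(185,377),(160.6,303)],[.5,-.35,0,.015])
d=np.array([np.cos(p[2]),np.sin(p[2])]);print("bay",p[:2]-d*(.148/2-.004-.036))
w=rect(.276,.136,.018,[(163,299),(177,152),(107,150),(92,295)],[(394,152),(472,240),(525,211),(445,132)],[.5,.35,0,.018])
```

```text
res px [-0.1203 -0.0628] [-0.1116  0.0216]
L [0.462  0.1133 0.1551]
  res px [-0.0765 -0.04  ] [-0.0746  0.0065]
M [ 0.4712 -0.0134  0.1701]
  res px [-0.2464 -0.1227] [-0.2554 -0.0009]
R [ 0.4799 -0.1399  0.1381]
  res px [-0.1044 -0.0538] [-0.1129  0.0084]
atomtop [ 0.533  -0.0686  0.0761]
coasterR top [ 0.4796 -0.1405  0.004 ] L [0.4614 0.1132 0.004 ]
L [0.4618 0.1126 0.158 ] [0.4645 0.1116 0.158 ]
M [ 0.4711 -0.0135  0.174 ] [ 0.4746 -0.015   0.174 ]
R [ 0.4796 -0.1396  0.142 ] [ 0.4833 -0.1405  0.142 ]
at [ 0.5331 -0.0689  0.075 ] [ 0.5324 -0.0681  0.075 ]
[ 0.5412 -0.344  -0.144   0.0102] [[-1.3987 -0.8345]
 [-1.2556 -0.2029]
 [ 0.5179 -0.2224]
 [ 1.1242 -0.4316]
 [ 0.6201  1.3583]
 [-0.8376 -1.7421]
 [-1.2128 -1.6101]
 [-0.019   1.3291]]
bay [ 0.5076 -0.3391]
[ 0.5387  0.3439 -0.0704  0.0145] [[-1.7312  0.5318]
 [-1.6229  0.7633]
 [ 0.2567 -0.8925]
 [ 0.0842 -1.8671]
 [-1.9229 -0.0001]
 [ 0.0304 -0.4723]
 [ 0.778   1.9739]
 [-2.8288 -0.5069]]
```

Large is in the middle and small is on the right, so those two hem in the atomizer; medium stays where it is. I'll align the tool with the world axes first, then go above the large canister.

Call:
jog_arm(
  delta_pos=[
    [0,0,0],
    [0,0,0],
    [0,0,0],
    [0,0,0],
    [0,0,0],
  ],
  twist=[-1,-1,-1,-1,-1],
  grip=[0,0,0,0,0],
)

```text
time_s: 0.7
eef_pos: [0.2363, 0.5785, 0.2311]
orientation: [-0.056, -3.141, 0.0]
contact_force: [-0.1, 1.1, 0.8]
opening: 0.085
gripper_force: 0.0
```

Call:
jog_arm(
  delta_pos=[
    [0,0,0],
    [0,0,0],
  ],
  twist=[-0.55,0],
  grip=[0,0],
)

```text
time_s: 0.9
eef_pos: [0.2363, 0.5785, 0.2311]
orientation: [0.001, -3.141, 0.0]
contact_force: [-0.2, -0.8, 0.3]
opening: 0.0854
gripper_force: 0.0
```

Call:
jog_arm(
  delta_pos=[
    [-0.31,-0.79,0],
    [-0.31,-0.79,0],
    [-0.31,-0.79,0],
    [-0.31,-0.79,0],
    [-0.31,-0.79,0],
  ],
  twist=[0,0,0,0,0],
  grip=[0,0,0,0,0],
)

```text
time_s: 1.4
eef_pos: [0.314, 0.3795, 0.2313]
orientation: [0.002, 3.141, 0.0]
contact_force: [0.9, 0.6, 1.5]
opening: 0.0853
gripper_force: 0.0
```

Call:
jog_arm(
  delta_pos=[
    [-0.31,-0.79,0],
    [-0.31,-0.79,0],
    [-0.31,-0.79,0],
    [-0.31,-0.79,0],
    [-0.31,-0.79,0],
  ],
  twist=[0,0,0,0,0],
  grip=[0,0,0,0,0],
)

```text
time_s: 1.9
eef_pos: [0.3915, 0.182, 0.2314]
orientation: [0.003, 3.141, 0.0]
contact_force: [0.9, 1.4, 0.4]
opening: 0.0854
gripper_force: 0.0
```

Call:
jog_arm(
  delta_pos=[
    [-0.31,-0.79,0],
    [-0.31,-0.79,0],
    [-0.31,-0.79,0],
    [-0.31,-0.75,0],
    [-0.31,-0.75,0],
  ],
  twist=[0,0,0,0,0],
  grip=[0,0,0,0,0],
)

```text
time_s: 2.4
eef_pos: [0.469, -0.0118, 0.2314]
orientation: [0.003, 3.141, -0.0]
contact_force: [0.6, 0.9, 0.5]
opening: 0.0856
gripper_force: 0.0
```

Call:
jog_arm(
  delta_pos=[
    [0,0,0],
    [0,0,0],
  ],
  twist=[0,0],
  grip=[0,0],
)

```text
time_s: 2.6
eef_pos: [0.4687, -0.0107, 0.2311]
orientation: [-0.005, -3.141, -0.0]
contact_force: [-0.1, 0.0, 0.4]
opening: 0.0851
gripper_force: 0.0
```

Run:
```python
from h import *
from bench import arm,viewer,ticket
C=cam(viewer,"scene"); im=C[0]["image"][:,:,::-1]
cv2.imwrite("pics/s2.png",cv2.resize(im[80:300,180:400],None,fx=2.7,fy=2.7,interpolation=cv2.INTER_CUBIC))
print(arm.state()["eef_pos"])
```

```text
[ 0.46834032 -0.00988614  0.231161  ]
```

View pics/s2.png

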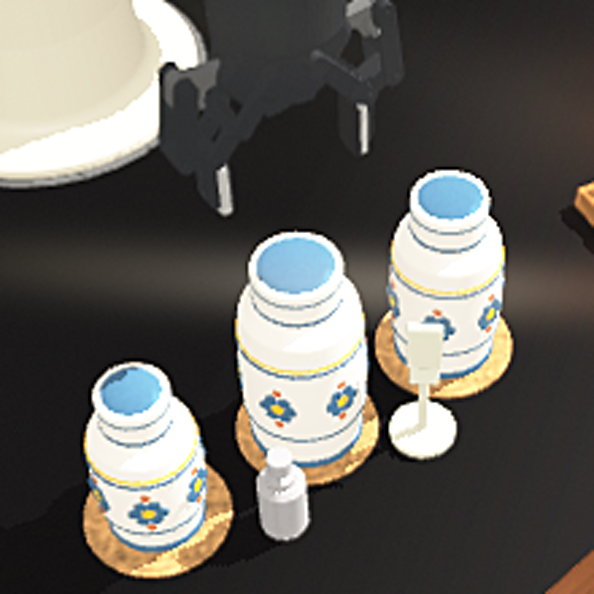

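The open fingers are above and behind the large lid; the fingertip ends are at scene pixels (263.3,157.8) and (314.4,136.3). I'll use them as a check of the camera against the arm.

Run:
```python
from h import *
from bench import arm,viewer,ticket
C=cam(viewer,"scene")
for z in(.231,.244):
    a=atz(C,263.3,157.8,z);b=atz(C,314.4,136.3,z);print(z,a,b,(a+b)/2,np.linalg.norm(a-b))
print(arm.state()["eef_pos"],proj(C,[[.4713,-.0134,.174],[.4713,-.0134,.004]]))
```

```text
0.231 [ 0.46049066 -0.05217387  0.231     ] [0.46332779 0.04404858 0.231     ] [ 0.46190923 -0.00406265  0.231     ] 0.09626426476207406
0.244 [ 0.47279279 -0.05778598  0.244     ] [0.47556998 0.0364034  0.244     ] [ 0.47418139 -0.01069129  0.244     ] 0.09423031894040362
[ 0.46820688 -0.00940477  0.23119401] [[289.1065807  176.76667094]
 [293.53603514 237.23356261]]
```

Call:
jog_arm(
  delta_pos=[
    [-0.06,-0.07,0],
    [0,0,0.4],
    [0,0,0.4],
    [0,0,0.4],
    [0,0,0.3],
  ],
  twist=[0,0,0,0,0],
  grip=[0,0,0,0,0],
)

```text
time_s: 3.2
eef_pos: [0.4713, -0.0128, 0.1553]
orientation: [0.001, -3.141, -0.0]
contact_force: [1.3, 0.0, -0.0]
opening: 0.0857
gripper_force: 0.0
```

Call:
jog_arm(
  delta_pos=[
    [0,0,0.2],
    [0,0,0.12],
    [0,0,0],
    [0,0,0],
  ],
  twist=[0,0,0,0],
  grip=[0,0,0,0.1],
  force=60,
)

```text
time_s: 3.6
eef_pos: [0.4719, -0.0134, 0.1407]
orientation: [0.0, 3.141, -0.0]
contact_force: [-0.3, -0.3, -0.1]
opening: 0.0774
gripper_force: 0.0
```

Call:
jog_arm(
  delta_pos=[
    [0,0,0],
    [0,0,0],
    [0,0,0],
    [0,0,0],
    [0,0,0],
  ],
  twist=[0,0,0,0,0],
  grip=[0.2,0.25,0.27,0.29,0.31],
)

```text
time_s: 4.1
eef_pos: [0.472, -0.0134, 0.1407]
orientation: [0.001, 3.141, 0.0]
contact_force: [0.2, 3.1, 6.1]
opening: 0.0593
gripper_force: 23.4
```

Call:
jog_arm(
  delta_pos=[
    [0,0,0],
    [0,0,0],
    [0,0,0],
    [0,0,0],
  ],
  twist=[0,0,0,0],
  grip=[0.35,0.45,0.6,0.6],
)

```text
time_s: 4.5
eef_pos: [0.4722, -0.0134, 0.1409]
orientation: [0.001, 3.14, 0.0]
contact_force: [-0.5, 4.5, 12.5]
opening: 0.0583
gripper_force: 61.5
```

Call:
jog_arm(
  delta_pos=[
    [0,0,-0.1],
    [0,0,-0.25],
    [0,0,-0.4],
    [0,0,-0.4],
    [0,0,-0.4],
  ],
  twist=[0,0,0,0,0],
  grip=[0.6,0.6,0.6,0.6,0.6],
)

```text
time_s: 5.0
eef_pos: [0.471, -0.0135, 0.2184]
orientation: [-0.001, -3.14, 0.0]
contact_force: [0.9, 0.0, -5.4]
opening: 0.0583
gripper_force: 65.8
```

Call:
jog_arm(
  delta_pos=[
    [0,0,-0.5],
    [0,0,-0.5],
    [0,0,-0.5],
    [0,0,-0.4],
    [0,0,-0.35],
  ],
  twist=[0,0,0,0,0],
  grip=[0.6,0.6,0.6,0.6,0.6],
)

```text
time_s: 5.5
eef_pos: [0.4712, -0.0135, 0.3312]
orientation: [-0.001, -3.141, 0.0]
contact_force: [0.1, -0.1, -6.1]
opening: 0.0584
gripper_force: 65.8
```

Call:
jog_arm(
  delta_pos=[
    [-0.075,0.2,0],
    [-0.15,0.4,0],
    [-0.225,0.6,0],
    [-0.265,0.7,0],
    [-0.265,0.7,0],
  ],
  twist=[0,0,0,0,0],
  grip=[0.6,0.6,0.6,0.6,0.6],
)

```text
time_s: 6.0
eef_pos: [0.5204, 0.1182, 0.3291]
orientation: [-0.001, -3.14, 0.0]
contact_force: [1.1, -0.9, -6.1]
opening: 0.0583
gripper_force: 66.3
```

Call:
jog_arm(
  delta_pos=[
    [-0.265,0.7,0],
    [-0.265,0.7,0],
    [-0.265,0.7,0],
    [-0.265,0.7,0],
    [-0.225,0.6,0],
  ],
  twist=[0,0,0,0,0],
  grip=[0.6,0.6,0.6,0.6,0.6],
)

```text
time_s: 6.5
eef_pos: [0.5847, 0.2889, 0.3285]
orientation: [0.001, -3.139, 0.001]
contact_force: [0.2, -0.6, -6.7]
opening: 0.0585
gripper_force: 66.3
```

Call:
jog_arm(
  delta_pos=[
    [-0.19,0.5,0],
    [-0.11,0.3,0],
    [-0.075,0.2,0],
    [-0.02,0.05,0],
    [0,0,0],
  ],
  twist=[0,0,0,0,0],
  grip=[0.6,0.6,0.6,0.6,0.6],
)

```text
time_s: 7.0
eef_pos: [0.6045, 0.3388, 0.3296]
orientation: [-0.0, -3.141, 0.001]
contact_force: [1.0, -0.2, -4.9]
opening: 0.0581
gripper_force: 66.5
```

Run:
```python
from h import *
from bench import arm,viewer,ticket
a=cam(viewer,"scene")[0]["image"][60:260,340:560,::-1];b=cam(viewer,"top")[0]["image"][130:330,60:260,::-1]
r=lambda i,w:cv2.resize(i,(w,400),interpolation=cv2.INTER_CUBIC)
cv2.imwrite("pics/p3.png",np.hstack([r(a,400),r(b,400)]))
print(arm.state()["eef_pos"])
```

```text
[0.60457016 0.33820493 0.33014727]
```

View pics/p3.png

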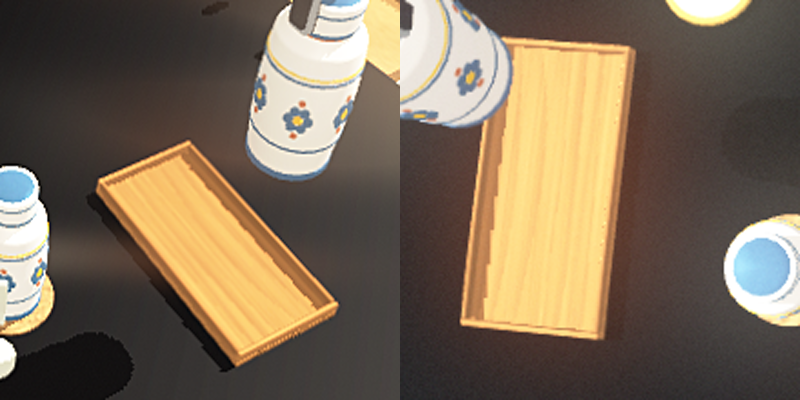

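The large canister hangs upright beside and above the tray. The tray corners match the fit: top (91,292.5), (162.5,299), (177.5,153); scene (394,151), (444.5,131), (526,212.5), (470,241). Lowering it now.

Call:
jog_arm(
  delta_pos=[
    [0,0,0.3],
    [0,0,0.5],
    [0,0,0.5],
    [0,0,0.5],
    [0,0,0.5],
  ],
  twist=[0,0,0,0,0],
  grip=[0.6,0.6,0.6,0.6,0.6],
)

```text
time_s: 7.6
eef_pos: [0.6047, 0.3381, 0.2148]
orientation: [0.002, 3.141, 0.0]
contact_force: [0.6, 0.5, -5.2]
opening: 0.0584
gripper_force: 66.7
```

Call:
jog_arm(
  delta_pos=[
    [0,0,0.5],
    [0,0,0.4],
    [0,0,0.2],
    [0,0,0.15],
    [0,0,0.08],
  ],
  twist=[0,0,0,0,0],
  grip=[0.6,0.6,0.6,0.6,0.6],
)

```text
time_s: 8.1
eef_pos: [0.605, 0.3388, 0.149]
orientation: [0.001, 3.141, 0.0]
contact_force: [-0.2, 0.0, -6.4]
opening: 0.0581
gripper_force: 66.5
```

Call:
jog_arm(
  delta_pos=[
    [0,0,0.03],
    [0,0,0.02],
    [0,0,0.02],
    [0,0,0.0],
  ],
  twist=[0,0,0,0],
  grip=[0.6,0.6,0.6,0.6],
)

```text
time_s: 8.5
eef_pos: [0.6049, 0.3391, 0.1456]
orientation: [0.0, 3.141, 0.0]
contact_force: [0.3, 0.1, -6.4]
opening: 0.0584
gripper_force: 66.5
```

Small steps until the force shows contact.

Call:
jog_arm(
  delta_pos=[
    [0,0,0.02],
    [0,0,0.02],
    [0,0,0],
  ],
  twist=[0,0,0],
  grip=[0.6,0.6,0.6],
)

```text
time_s: 8.8
eef_pos: [0.6048, 0.339, 0.1432]
orientation: [-0.001, -3.142, 0.0]
contact_force: [-0.1, -0.4, -5.3]
opening: 0.0583
gripper_force: 66.5
```

Call:
jog_arm(
  delta_pos=[
    [0,0,0.014],
    [0,0,0.006],
    [0,0,0],
  ],
  twist=[0,0,0],
  grip=[0.6,0.6,0.6],
)

```text
time_s: 9.1
eef_pos: [0.6051, 0.3391, 0.143]
orientation: [0.0, 3.14, 0.001]
contact_force: [-1.0, 0.1, 5.2]
opening: 0.0584
gripper_force: 67.7
```

Call:
jog_arm(
  delta_pos=[
    [0,0,0],
    [0,0,0],
    [0,0,0],
    [0,0,0],
    [0,0,0],
  ],
  twist=[0,0,0,0,0],
  grip=[0.3,0.26,0.2,0.1,0],
)

```text
time_s: 9.6
eef_pos: [0.6047, 0.3389, 0.1422]
orientation: [-0.001, -3.141, 0.0]
contact_force: [-0.8, 1.2, -0.2]
opening: 0.0852
gripper_force: 0.0
```

Call:
jog_arm(
  delta_pos=[
    [0,0,-0.1],
    [0,0,-0.3],
    [0,0,-0.5],
    [0,0,-0.5],
    [0,0,-0.4],
  ],
  twist=[0,0,0,0,0],
  grip=[0,0,0,0,0],
)

```text
time_s: 10.1
eef_pos: [0.6052, 0.3392, 0.2353]
orientation: [0.0, 3.14, 0.001]
contact_force: [0.7, -0.1, 0.3]
opening: 0.0856
gripper_force: 0.0
```

Run:
```python
from h import *
from bench import arm,viewer,ticket
a=cam(viewer,"scene")[0]["image"][60:260,340:560,::-1];b=cam(viewer,"top")[0]["image"][130:330,30:230,::-1]
r=lambda i,w:cv2.resize(i,(w,400),interpolation=cv2.INTER_CUBIC)
cv2.imwrite("pics/p4.png",np.hstack([r(a,400),r(b,400)]))
print(arm.state()["eef_pos"])
```

```text
[0.60618066 0.33964741 0.23693934]
```

View pics/p4.png

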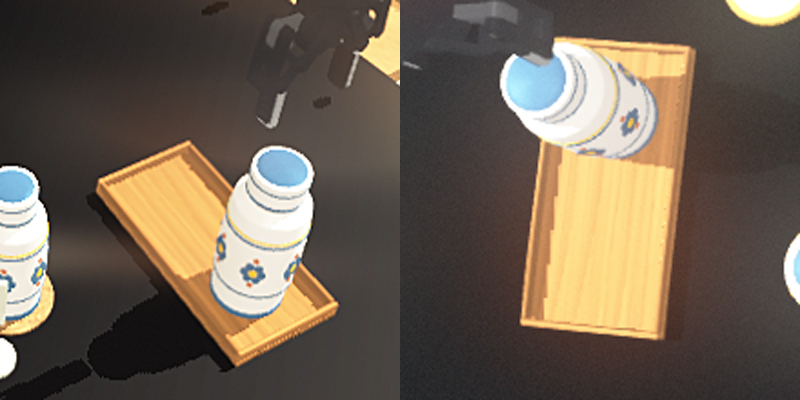

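The large canister stands upright inside the far half of the tray. Next, the small one.

Call:
jog_arm(
  delta_pos=[
    [0.1,-0.4,0],
    [0.2,-0.78,0],
    [0.2,-0.78,0],
    [0.2,-0.78,0],
    [0.2,-0.78,0],
  ],
  twist=[0,0,0,0,0],
  grip=[0,0,0,0,0],
)

```text
time_s: 10.7
eef_pos: [0.559, 0.1616, 0.2327]
orientation: [0.0, 3.141, -0.0]
contact_force: [0.2, -0.3, 0.5]
opening: 0.0857
gripper_force: 0.0
```

Call:
jog_arm(
  delta_pos=[
    [0.2,-0.78,0],
    [0.2,-0.78,0],
    [0.2,-0.78,0],
    [0.2,-0.78,0],
    [0.2,-0.78,0],
  ],
  twist=[0,0,0,0,0],
  grip=[0,0,0,0,0],
)

```text
time_s: 11.2
eef_pos: [0.509, -0.0334, 0.2327]
orientation: [0.0, 3.141, -0.0]
contact_force: [-0.1, -0.2, 0.2]
opening: 0.0852
gripper_force: 0.0
```

Call:
jog_arm(
  delta_pos=[
    [0.2,-0.78,0],
    [0.2,-0.78,0],
    [0.2,-0.6,0],
    [0,0,0],
    [0,0,0],
  ],
  twist=[0,0,0,0,0],
  grip=[0,0,0,0,0],
)

```text
time_s: 11.7
eef_pos: [0.4794, -0.1404, 0.2326]
orientation: [0.003, 3.141, 0.0]
contact_force: [0.3, 1.0, -0.6]
opening: 0.0853
gripper_force: 0.0
```

Call:
jog_arm(
  delta_pos=[
    [-0.012,0.008,0.3],
    [0,0,0.5],
    [0,0,0.5],
    [0,0,0.4],
    [0,0,0.3],
  ],
  twist=[0,0,0,0,0],
  grip=[0,0,0,0,0],
)

```text
time_s: 12.2
eef_pos: [0.4802, -0.1382, 0.1312]
orientation: [0.002, -3.141, -0.001]
contact_force: [-0.3, -0.2, -0.1]
opening: 0.0854
gripper_force: 0.0
```

Call:
jog_arm(
  delta_pos=[
    [0,0,0.25],
    [0,0,0.2],
    [0,0,0],
    [0,0,0],
    [0,0,0],
  ],
  twist=[0,0,0,0,0],
  grip=[0,0,0.15,0.25,0.35],
  force=60,
)

```text
time_s: 12.7
eef_pos: [0.4806, -0.1396, 0.1104]
orientation: [0.0, 3.141, -0.001]
contact_force: [1.0, 0.4, 0.3]
opening: 0.0557
gripper_force: 0.0
```

Call:
jog_arm(
  delta_pos=[
    [0,0,0],
    [0,0,0],
    [0,0,0],
    [0,0,0],
    [0,0,0],
  ],
  twist=[0,0,0,0,0],
  grip=[0.39,0.42,0.44,0.46,0.5],
)

```text
time_s: 13.2
eef_pos: [0.4806, -0.1395, 0.1105]
orientation: [0.001, 3.14, 0.0]
contact_force: [-0.9, 3.8, 13.8]
opening: 0.0463
gripper_force: 59.3
```

Call:
jog_arm(
  delta_pos=[
    [0,0,0],
    [0,0,0],
    [0,0,0],
  ],
  twist=[0,0,0],
  grip=[0.7,0.7,0.7],
)

```text
time_s: 13.5
eef_pos: [0.4806, -0.1395, 0.1104]
orientation: [0.001, 3.14, -0.0]
contact_force: [-0.5, 4.8, 12.8]
opening: 0.0465
gripper_force: 59.3
```

Call:
jog_arm(
  delta_pos=[
    [0,0,-0.1],
    [0,0,-0.25],
    [0,0,-0.4],
    [0,0,-0.45],
    [0,0,-0.5],
  ],
  twist=[0,0,0,0,0],
  grip=[0.7,0.7,0.7,0.7,0.7],
)

```text
time_s: 14.0
eef_pos: [0.4796, -0.1395, 0.1954]
orientation: [-0.001, -3.14, -0.001]
contact_force: [0.9, 0.3, -3.0]
opening: 0.0465
gripper_force: 62.2
```

Call:
jog_arm(
  delta_pos=[
    [0,0,-0.5],
    [0,0,-0.5],
    [0,0,-0.5],
    [0,0,-0.35],
    [0,0,-0.2],
  ],
  twist=[0,0,0,0,0],
  grip=[0.7,0.7,0.7,0.7,0.7],
)

```text
time_s: 14.5
eef_pos: [0.4803, -0.1397, 0.2987]
orientation: [0.001, 3.14, -0.001]
contact_force: [0.2, -0.4, -3.6]
opening: 0.0462
gripper_force: 62.2
```

Call:
jog_arm(
  delta_pos=[
    [0,0.2,0],
    [0,0.4,0],
    [0,0.6,0],
    [0,0.7,0],
    [0.02,0.7,0],
  ],
  twist=[0,0,0,0,0],
  grip=[0.7,0.7,0.7,0.7,0.7],
)

```text
time_s: 15.0
eef_pos: [0.4783, -0.0078, 0.296]
orientation: [-0.001, -3.14, -0.001]
contact_force: [0.3, -0.3, -3.3]
opening: 0.0461
gripper_force: 62.4
```

Call:
jog_arm(
  delta_pos=[
    [0.02,0.7,0],
    [0.02,0.7,0],
    [0.02,0.7,0],
    [0.02,0.7,0],
    [0.02,0.7,0],
  ],
  twist=[0,0,0,0,0],
  grip=[0.7,0.7,0.7,0.7,0.7],
)

```text
time_s: 15.5
eef_pos: [0.473, 0.1672, 0.296]
orientation: [-0.0, -3.139, 0.001]
contact_force: [1.8, -0.8, -4.6]
opening: 0.0463
gripper_force: 62.4
```

Call:
jog_arm(
  delta_pos=[
    [0.02,0.7,0],
    [0,0.7,0],
    [0,0.7,0],
    [0,0.6,0],
    [0,0.5,0],
  ],
  twist=[0,0,0,0,0],
  grip=[0.7,0.7,0.7,0.7,0.7],
)

```text
time_s: 16.0
eef_pos: [0.472, 0.3274, 0.2957]
orientation: [0.001, -3.139, 0.001]
contact_force: [1.0, -0.4, -3.2]
opening: 0.0464
gripper_force: 62.5
```

Call:
jog_arm(
  delta_pos=[
    [0,0.3,0],
    [0,0.16,0],
    [0,0,0],
    [0,0,0],
  ],
  twist=[0,0,0,0],
  grip=[0.7,0.7,0.7,0.7],
)

```text
time_s: 16.4
eef_pos: [0.4732, 0.3476, 0.297]
orientation: [-0.001, -3.141, 0.001]
contact_force: [-0.2, -0.3, -2.8]
opening: 0.0462
gripper_force: 62.5
```

Call:
jog_arm(
  delta_pos=[
    [0,0,0.3],
    [0,0,0.5],
    [0,0,0.5],
    [0,0,0.5],
    [0,0,0.5],
  ],
  twist=[0,0,0,0,0],
  grip=[0.7,0.7,0.7,0.7,0.7],
)

```text
time_s: 16.9
eef_pos: [0.4736, 0.3472, 0.1816]
orientation: [0.003, 3.141, -0.0]
contact_force: [0.4, 0.7, -3.4]
opening: 0.046
gripper_force: 62.6
```

Call:
jog_arm(
  delta_pos=[
    [0,0,0.5],
    [0,0,0.4],
    [0,0,0.2],
    [0,0,0.12],
    [0,0,0.06],
  ],
  twist=[0,0,0,0,0],
  grip=[0.7,0.7,0.7,0.7,0.7],
)

```text
time_s: 17.4
eef_pos: [0.4737, 0.3481, 0.1185]
orientation: [0.001, 3.141, 0.0]
contact_force: [-1.1, 0.0, -3.8]
opening: 0.0461
gripper_force: 62.6
```

Call:
jog_arm(
  delta_pos=[
    [0,0,0.02],
    [0,0,0.02],
    [0,0,0],
  ],
  twist=[0,0,0],
  grip=[0.7,0.7,0.7],
)

```text
time_s: 17.7
eef_pos: [0.4736, 0.3485, 0.1168]
orientation: [0.0, 3.141, 0.001]
contact_force: [-0.6, -1.1, -3.1]
opening: 0.0463
gripper_force: 62.6
```

Call:
jog_arm(
  delta_pos=[
    [0,0,0.02],
    [0,0,0.01],
    [0,0,0],
  ],
  twist=[0,0,0],
  grip=[0.7,0.7,0.7],
)

```text
time_s: 18.0
eef_pos: [0.4733, 0.3484, 0.1148]
orientation: [0.0, 3.142, -0.0]
contact_force: [0.2, -0.0, -3.9]
opening: 0.0464
gripper_force: 62.6
```

Call:
jog_arm(
  delta_pos=[
    [0,0,0.02],
    [0,0,0.015],
    [0,0,0],
  ],
  twist=[0,0,0],
  grip=[0.7,0.7,0.7],
)

```text
time_s: 18.3
eef_pos: [0.4733, 0.3484, 0.1129]
orientation: [-0.001, -3.141, 0.0]
contact_force: [-0.4, 0.3, -3.8]
opening: 0.0464
gripper_force: 62.6
```

Call:
jog_arm(
  delta_pos=[
    [0,0,0.01],
    [0,0,0.006],
    [0,0,0],
  ],
  twist=[0,0,0],
  grip=[0.7,0.7,0.7],
)

```text
time_s: 18.6
eef_pos: [0.4735, 0.3485, 0.1125]
orientation: [0.001, 3.141, 0.0]
contact_force: [-0.1, -0.7, 4.1]
opening: 0.047
gripper_force: 63.3
```

Call:
jog_arm(
  delta_pos=[
    [0,0,0],
    [0,0,0],
    [0,0,0],
    [0,0,0],
    [0,0,0],
  ],
  twist=[0,0,0,0,0],
  grip=[0.45,0.4,0.3,0.15,0],
)

```text
time_s: 19.1
eef_pos: [0.4733, 0.3484, 0.1122]
orientation: [-0.001, -3.142, 0.0]
contact_force: [0.3, -0.0, 0.6]
opening: 0.0843
gripper_force: 0.0
```

Call:
jog_arm(
  delta_pos=[
    [0,0,-0.1],
    [0,0,-0.3],
    [0,0,-0.6],
    [0,0,-0.7],
    [0,0,-0.7],
  ],
  twist=[0,0,0,0,0],
  grip=[0,0,0,0,0],
)

```text
time_s: 19.6
eef_pos: [0.4731, 0.3483, 0.2338]
orientation: [-0.001, -3.141, 0.0]
contact_force: [0.5, 0.5, -0.0]
opening: 0.0857
gripper_force: 0.0
```

Run:
```python
from h import *
from bench import arm,viewer,ticket
A=cam(viewer,"scene");B=cam(viewer,"top")
a=A[0]["image"][:,:,::-1];b=B[0]["image"][:,:,::-1]
cv2.imwrite("pics/sc5.png",a);cv2.imwrite("pics/tp5.png",b)
r=lambda i:cv2.resize(i,(400,400),interpolation=cv2.INTER_CUBIC)
m=np.hstack([r(a[240:290,260:310]),r(b[200:250,330:380])])
n=np.hstack([r(a[190:290,220:320])[:200],r(b[200:300,300:400])[:200]])
n=np.hstack([cv2.resize(a[110:260,200:530],(400,182)),cv2.resize(b[140:310,80:420],(400,182))])
cv2.imwrite("pics/p5.png",np.vstack([m,n]))
```

```text
(no output)
```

View pics/p5.png

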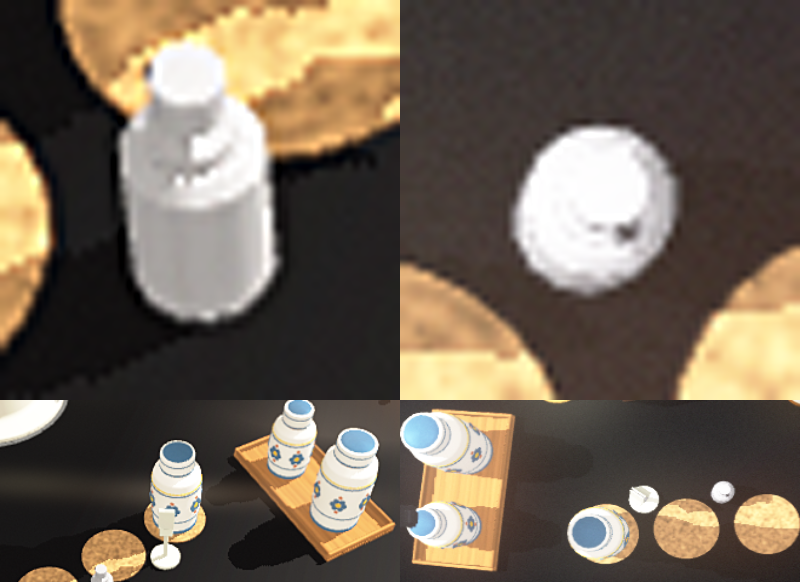

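Scene crop: the atomizer spans columns 275.1–294.7 and rows 245–280.2. Top crop: columns 344–364.7 and rows 215.6–237.1. Both coasters are now empty and fully visible, and both canisters stand in the tray. I'll fit the atomizer and the coasters from this.

Run:
```python
from h import *
from bench import arm,viewer,ticket
from scipy.optimize import least_squares
np.set_printoptions(precision=4,suppress=True)
S=cam(viewer,"scene");T=cam(viewer,"top")
th=np.linspace(0,2*np.pi,60);c=np.c_[np.cos(th),np.sin(th)]
def circ(x,y,z,r): return np.c_[c*r+[x,y],np.full(60,z)]
def bb(C,p):
    q=proj(C,np.vstack([circ(*p,0,.017),circ(*p,.046,.017),circ(*p,.075,.009)]));return np.r_[q.min(0),q.max(0)]
ob={"S":(S,np.array([275.1,245,294.7,280.2])-.5),"T":(T,np.array([344,215.6,364.7,237.1])-.5)}
for k,(C,o) in ob.items():
    r=least_squares(lambda p:bb(C,p)-o,[.533,-.069]);print("atom",k,r.x,r.fun)
for n,C in(("sc5",S),("tp5",T)):
    im=cv2.imread(f"pics/{n}.png");h=cv2.cvtColor(im,cv2.COLOR_BGR2HSV)
    m=cv2.inRange(h,(8,60,60),(30,255,255))
    guess=[(.4713,-.0134),(.480,-.140)]
    for g in guess:
        u=proj(C,[[*g,.004]])[0];win=np.zeros_like(m);cv2.circle(win,(int(u[0]),int(u[1])),36,255,-1)
        mm=cv2.bitwise_and(m,win)
        ys,xs=np.nonzero(mm);N,l,s,cc=cv2.connectedComponentsWithStats(mm);i=1+s[1:,4].argmax()
        cn=max(cv2.findContours((l==i).astype(np.uint8),cv2.RETR_EXTERNAL,cv2.CHAIN_APPROX_NONE)[0],key=len)
        P=np.array([atz(C,*q[0],.004)[:2] for q in cv2.convexHull(cn)])
        Pa=np.array([atz(C,*q[0],.004)[:2] for q in cn])
        f=least_squares(lambda p:np.hypot(*(Pa-p[:2]).T)-p[2],[*g,.052],loss="soft_l1",f_scale=.0005)
        print(n,s[i],"centre,r",f.x)
print(arm.state()["eef_pos"])
```

```text
atom S [ 0.5305 -0.0678] [-0.1436 -0.0793  0.1487  0.0752]
atom T [ 0.5323 -0.0677] [ 0.119   0.1619 -0.1128 -0.1695]
sc5 [ 267  217   54   43 1676] centre,r [ 0.4707 -0.013   0.0516]
sc5 [ 211  247   56   47 2062] centre,r [ 0.4794 -0.1404  0.052 ]
tp5 [ 288  228   72   67 3414] centre,r [ 0.4699 -0.0143  0.0613]
tp5 [ 356  219   68   68 3125] centre,r [ 0.4833 -0.1336  0.0589]
[0.4736 0.3486 0.2331]
```

Scene coaster centres agree with the pick poses to within 1 mm. The atomizer is at about (0.5315, -0.0677). Going to it now.

Call:
jog_arm(
  delta_pos=[
    [-0.06,-0.4,0],
    [-0.11,-0.79,0],
    [-0.11,-0.79,0],
    [-0.11,-0.79,0],
    [-0.11,-0.79,0],
  ],
  twist=[0,0,0,0,0],
  grip=[0,0,0,0,0],
)

```text
time_s: 20.3
eef_pos: [0.4976, 0.1688, 0.2311]
orientation: [-0.0, -3.14, 0.001]
contact_force: [1.0, 0.3, 0.5]
opening: 0.0855
gripper_force: 0.0
```

Call:
jog_arm(
  delta_pos=[
    [-0.11,-0.79,0],
    [-0.11,-0.79,0],
    [-0.11,-0.79,0],
    [-0.11,-0.79,0],
    [-0.11,-0.79,0],
  ],
  twist=[0,0,0,0,0],
  grip=[0,0,0,0,0],
)

```text
time_s: 20.8
eef_pos: [0.5251, -0.0287, 0.2312]
orientation: [-0.001, -3.14, -0.001]
contact_force: [0.9, 0.1, -0.3]
opening: 0.0854
gripper_force: 0.0
```

Call:
jog_arm(
  delta_pos=[
    [-0.11,-0.79,0],
    [0,-0.02,0],
    [0,0,0.4],
    [0,0,0.6],
    [0,0,0.6],
  ],
  twist=[0,0,0,0,0],
  grip=[0,0,0,0,0],
)

```text
time_s: 21.3
eef_pos: [0.5306, -0.0672, 0.1507]
orientation: [-0.001, -3.141, -0.0]
contact_force: [1.6, 0.8, -0.7]
opening: 0.0855
gripper_force: 0.0
```

Call:
jog_arm(
  delta_pos=[
    [0,0,0.4],
    [0,0,0],
    [0,0,0],
  ],
  twist=[0,0,0],
  grip=[0,0,0],
)

```text
time_s: 21.6
eef_pos: [0.5309, -0.0672, 0.1321]
orientation: [-0.0, -3.14, -0.001]
contact_force: [0.6, -0.1, 0.6]
opening: 0.0853
gripper_force: 0.0
```

Call:
jog_arm(
  delta_pos=[
    [0,0,0.4],
    [0,0,0.5],
    [0,0,0.5],
    [0,0,0.4],
    [0,0,0.3],
  ],
  twist=[0,0,0,0,0],
  grip=[0,0,0,0,0],
)

```text
time_s: 22.1
eef_pos: [0.5318, -0.0676, 0.0273]
orientation: [0.0, 3.141, -0.0]
contact_force: [0.9, -0.5, 0.4]
opening: 0.0856
gripper_force: 0.0
```

Call:
jog_arm(
  delta_pos=[
    [0,0,0.16],
    [0,0,0.08],
    [0,0,0],
    [0,0,0],
    [0,0,0],
  ],
  twist=[0,0,0,0,0],
  grip=[0,0,0.2,0.4,0.5],
  force=30,
)

```text
time_s: 22.6
eef_pos: [0.5317, -0.0677, 0.016]
orientation: [0.001, 3.14, -0.0]
contact_force: [-0.3, 0.5, 0.1]
opening: 0.0438
gripper_force: 0.0
```

Call:
jog_arm(
  delta_pos=[
    [0,0,0],
    [0,0,0],
    [0,0,0],
    [0,0,0],
    [0,0,0],
  ],
  twist=[0,0,0,0,0],
  grip=[0.54,0.56,0.58,0.6,0.62],
)

```text
time_s: 23.1
eef_pos: [0.5313, -0.0675, 0.0155]
orientation: [0.001, 3.141, 0.0]
contact_force: [-0.4, 1.2, 6.2]
opening: 0.0331
gripper_force: 29.3
```

Call:
jog_arm(
  delta_pos=[
    [0,0,0],
    [0,0,0],
    [0,0,0],
    [0,0,0],
  ],
  twist=[0,0,0,0],
  grip=[0.64,0.7,0.8,0.8],
)

```text
time_s: 23.5
eef_pos: [0.5313, -0.0675, 0.0155]
orientation: [0.001, 3.141, 0.0]
contact_force: [-1.5, 1.6, 5.9]
opening: 0.0333
gripper_force: 29.3
```

Call:
jog_arm(
  delta_pos=[
    [0,0,-0.1],
    [0,0,-0.3],
    [0,0,-0.5],
    [0,0,-0.5],
    [0,0,-0.2],
  ],
  twist=[0,0,0,0,0],
  grip=[0.8,0.8,0.8,0.8,0.8],
)

```text
time_s: 24.0
eef_pos: [0.532, -0.0678, 0.0973]
orientation: [0.0, 3.139, -0.001]
contact_force: [1.0, 0.7, -1.0]
opening: 0.0334
gripper_force: 30.1
```

Call:
jog_arm(
  delta_pos=[
    [0.02,-0.2,0],
    [0.03,-0.4,0],
    [0.05,-0.6,0],
    [0.06,-0.7,0],
    [0.06,-0.7,0],
  ],
  twist=[0,0,0,0,0],
  grip=[0.8,0.8,0.8,0.8,0.8],
)

```text
time_s: 24.5
eef_pos: [0.5192, -0.1991, 0.0938]
orientation: [0.0, -3.14, -0.001]
contact_force: [0.0, -0.1, -1.7]
opening: 0.0329
gripper_force: 30.1
```

Run:
```python
from h import *
from bench import arm,viewer,ticket
T=cam(viewer,"top");S=cam(viewer,"scene")
for z in(.005,.010,.015): print(z,atz(T,498.2,240.7,z),atz(S,143.6,330.3,z))
print(arm.state()["eef_pos"])
```

```text
0.005 [ 0.5080462  -0.34033171  0.005     ] [ 0.50271925 -0.33965501  0.005     ]
0.01 [ 0.50770802 -0.33840961  0.01      ] [ 0.50592876 -0.33952505  0.01      ]
0.015 [ 0.50736985 -0.3364875   0.015     ] [ 0.50913828 -0.33939509  0.015     ]
[ 0.51951916 -0.20180943  0.09392342]
```

Call:
jog_arm(
  delta_pos=[
    [0.06,-0.6,0],
    [0.06,-0.6,0],
    [0.05,-0.6,0],
    [0.05,-0.5,0],
    [0.03,-0.3,0],
  ],
  twist=[0,0,0,0,0],
  grip=[0.8,0.8,0.8,0.8,0.8],
)

```text
time_s: 25.1
eef_pos: [0.5068, -0.3292, 0.0939]
orientation: [-0.002, -3.141, -0.001]
contact_force: [0.7, 0.5, -1.7]
opening: 0.0325
gripper_force: 30.3
```

Call:
jog_arm(
  delta_pos=[
    [0.02,-0.2,0],
    [0,0,0],
    [0,0,0],
  ],
  twist=[0,0,0],
  grip=[0.8,0.8,0.8],
)

```text
time_s: 25.4
eef_pos: [0.5065, -0.3367, 0.0949]
orientation: [-0.0, -3.141, -0.001]
contact_force: [-0.0, 1.0, -1.5]
opening: 0.0332
gripper_force: 30.3
```

Call:
jog_arm(
  delta_pos=[
    [-0.01,-0.04,0.2],
    [0,0,0.4],
    [0,0,0.4],
    [0,0,0.25],
    [0,0,0.1],
  ],
  twist=[0,0,0,0,0],
  grip=[0.8,0.8,0.8,0.8,0.8],
)

```text
time_s: 25.9
eef_pos: [0.5067, -0.3386, 0.0262]
orientation: [0.0, -3.14, -0.002]
contact_force: [-1.2, 0.3, -1.2]
opening: 0.033
gripper_force: 30.3
```

Call:
jog_arm(
  delta_pos=[
    [0,0,0.03],
    [0,0,0.02],
    [0,0,0],
  ],
  twist=[0,0,0],
  grip=[0.8,0.8,0.8],
)

```text
time_s: 26.2
eef_pos: [0.5075, -0.3398, 0.0258]
orientation: [0.0, 3.141, -0.001]
contact_force: [-0.1, 0.1, -0.4]
opening: 0.033
gripper_force: 30.3
```

Call:
jog_arm(
  delta_pos=[
    [0,0,0.02],
    [0,0,0.01],
    [0,0,0],
  ],
  twist=[0,0,0],
  grip=[0.8,0.8,0.8],
)

```text
time_s: 26.5
eef_pos: [0.5072, -0.3396, 0.0239]
orientation: [0.001, 3.141, -0.0]
contact_force: [-0.7, 0.1, -2.4]
opening: 0.0332
gripper_force: 30.3
```

Call:
jog_arm(
  delta_pos=[
    [0,0,0.02],
    [0,0,0.02],
    [0,0,0],
  ],
  twist=[0,0,0],
  grip=[0.8,0.8,0.8],
)

```text
time_s: 26.8
eef_pos: [0.5071, -0.3395, 0.0216]
orientation: [-0.001, -3.141, -0.0]
contact_force: [-0.2, -0.3, -1.4]
opening: 0.033
gripper_force: 30.3
```

Call:
jog_arm(
  delta_pos=[
    [0,0,0.02],
    [0,0,0.006],
    [0,0,0],
  ],
  twist=[0,0,0],
  grip=[0.8,0.8,0.8],
)

```text
time_s: 27.1
eef_pos: [0.5071, -0.3396, 0.0205]
orientation: [0.001, 3.142, -0.0]
contact_force: [0.3, 1.1, 1.0]
opening: 0.0326
gripper_force: 30.5
```

Run:
```python
from h import *
from bench import arm,viewer,ticket
a=cam(viewer,"scene")[0]["image"][:,:,::-1];b=cam(viewer,"top")[0]["image"][:,:,::-1]
r=lambda i:cv2.resize(i,(400,400),interpolation=cv2.INTER_CUBIC)
cv2.imwrite("pics/p6.png",np.hstack([r(a[280:400,90:210]),r(b[160:280,440:560])]))
s=arm.state();print(s["eef_pos"],s["contact_force"])
```

```text
[ 0.50713274 -0.33962099  0.02050284] [-0.09480635  0.91193341  0.81305201]
```

View pics/p6.png

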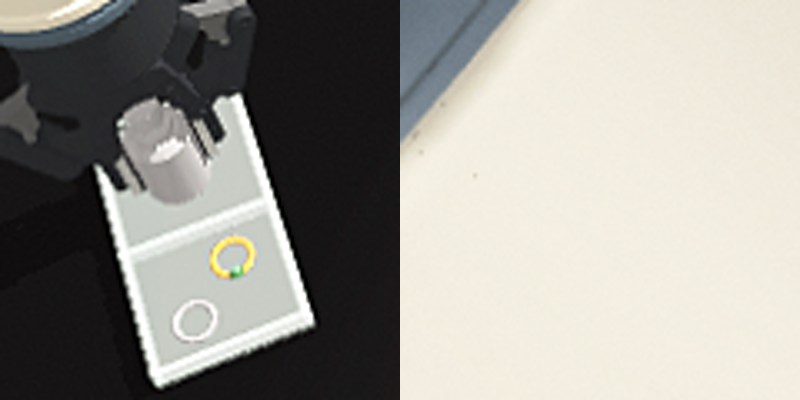

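The atomizer stands within the empty bay, its foot at scene pixel (143,338), and contact shows in the force. Releasing it.

Call:
jog_arm(
  delta_pos=[
    [0,0,0],
    [0,0,0],
    [0,0,0],
    [0,0,0],
    [0,0,0],
  ],
  twist=[0,0,0,0,0],
  grip=[0.6,0.56,0.5,0.3,0.1],
)

```text
time_s: 27.7
eef_pos: [0.5071, -0.3396, 0.0204]
orientation: [0.001, 3.142, 0.0]
contact_force: [0.3, 0.5, 0.2]
opening: 0.0701
gripper_force: 0.0
```

Call:
jog_arm(
  delta_pos=[
    [0,0,-0.1],
    [0,0,-0.3],
    [0,0,-0.6],
    [0,0,-0.8],
    [0,0,-0.8],
  ],
  twist=[0,0,0,0,0],
  grip=[0,0,0,0,0],
)

```text
time_s: 28.2
eef_pos: [0.5069, -0.3394, 0.1529]
orientation: [0.0, 3.142, -0.0]
contact_force: [0.3, -1.1, -0.6]
opening: 0.0852
gripper_force: 0.0
```

Call:
jog_arm(
  delta_pos=[
    [0,0,-0.8],
    [0,0,-0.8],
    [0,0,0],
  ],
  twist=[0,0,0],
  grip=[0,0,0],
)

```text
time_s: 28.5
eef_pos: [0.509, -0.3411, 0.2374]
orientation: [0.0, 3.134, -0.01]
contact_force: [1.1, -0.5, -0.6]
opening: 0.0851
gripper_force: 0.0
```

Call:
jog_arm(
  delta_pos=[
    [0.02,0.4,0],
    [0.04,0.78,0],
    [0.04,0.78,0],
    [0.04,0.78,0],
    [0.04,0.78,0],
  ],
  twist=[0,0,0,0,0],
  grip=[0,0,0,0,0],
)

```text
time_s: 29.0
eef_pos: [0.4971, -0.1613, 0.2304]
orientation: [-0.001, -3.141, -0.001]
contact_force: [1.3, -0.7, -0.2]
opening: 0.0854
gripper_force: 0.0
```

Call:
jog_arm(
  delta_pos=[
    [0.04,0.78,0],
    [0.04,0.78,0],
    [0.04,0.78,0],
    [0.04,0.78,0],
    [0.04,0.78,0],
  ],
  twist=[0,0,0,0,0],
  grip=[0,0,0,0,0],
)

```text
time_s: 29.5
eef_pos: [0.4869, 0.0335, 0.2304]
orientation: [-0.0, -3.141, -0.0]
contact_force: [0.7, -0.5, 0.6]
opening: 0.0851
gripper_force: 0.0
```

Call:
jog_arm(
  delta_pos=[
    [0.04,0.78,0],
    [0.04,0.78,0],
    [0.04,0.78,0],
    [0.04,0.78,0],
    [0.04,0.78,0],
  ],
  twist=[0,0,0,0,0],
  grip=[0,0,0,0,0],
)

```text
time_s: 30.0
eef_pos: [0.4768, 0.2282, 0.2304]
orientation: [-0.0, -3.141, 0.0]
contact_force: [-0.5, -0.9, -0.8]
opening: 0.0857
gripper_force: 0.0
```

Call:
jog_arm(
  delta_pos=[
    [0.04,0.78,0],
    [0.04,0.78,0],
    [0.02,0.6,0],
    [0,0.28,0],
    [0,0,0],
  ],
  twist=[0,0,0,0,0],
  grip=[0,0,0,0,0],
)

```text
time_s: 30.5
eef_pos: [0.4725, 0.3496, 0.2302]
orientation: [0.003, -3.141, 0.0]
contact_force: [-0.1, -1.3, -0.2]
opening: 0.0856
gripper_force: 0.0
```

Call:
jog_arm(
  delta_pos=[
    [0,0,0],
    [0,0,0],
  ],
  twist=[0,0],
  grip=[0,0],
)

```text
time_s: 30.7
eef_pos: [0.4733, 0.3472, 0.2304]
orientation: [-0.002, -3.141, 0.001]
contact_force: [0.0, -0.2, -0.8]
opening: 0.0851
gripper_force: 0.0
```

Call:
jog_arm(
  delta_pos=[
    [0,0.02,0.3],
    [0,0,0.5],
    [0,0,0.5],
    [0,0,0.4],
    [0,0,0.3],
  ],
  twist=[0,0,0,0,0],
  grip=[0,0,0,0,0],
)

```text
time_s: 31.2
eef_pos: [0.4731, 0.3479, 0.1293]
orientation: [-0.003, -3.14, 0.001]
contact_force: [-0.2, 0.0, 0.2]
opening: 0.0851
gripper_force: 0.0
```

Call:
jog_arm(
  delta_pos=[
    [0,0,0.25],
    [0,0,0.11],
    [0,0,0],
    [0,0,0],
    [0,0,0],
  ],
  twist=[0,0,0,0,0],
  grip=[0,0,0,0,0],
)

```text
time_s: 31.7
eef_pos: [0.4738, 0.3496, 0.1132]
orientation: [0.001, 3.141, 0.001]
contact_force: [0.6, -0.5, 0.6]
opening: 0.085
gripper_force: 0.0
```

Call:
jog_arm(
  delta_pos=[
    [0.006,-0.02,0.014],
    [0,0,0],
    [0,0,0],
    [0,0,0],
    [0,0,0],
  ],
  twist=[0,0,0,0,0],
  grip=[0,0,0.15,0.25,0.35],
  force=60,
)

```text
time_s: 32.2
eef_pos: [0.4731, 0.3485, 0.1118]
orientation: [0.0, 3.142, 0.0]
contact_force: [0.0, -0.6, -0.2]
opening: 0.0556
gripper_force: 0.0
```

Call:
jog_arm(
  delta_pos=[
    [0,0,0],
    [0,0,0],
    [0,0,0],
    [0,0,0],
    [0,0,0],
  ],
  twist=[0,0,0,0,0],
  grip=[0.39,0.42,0.44,0.46,0.5],
)

```text
time_s: 32.7
eef_pos: [0.4733, 0.3487, 0.1121]
orientation: [0.0, 3.141, 0.001]
contact_force: [-0.5, 2.7, 6.0]
opening: 0.0466
gripper_force: 60.5
```

Call:
jog_arm(
  delta_pos=[
    [0,0,0],
    [0,0,0],
    [0,0,0],
  ],
  twist=[0,0,0],
  grip=[0.7,0.7,0.7],
)

```text
time_s: 33.0
eef_pos: [0.4733, 0.3487, 0.1121]
orientation: [0.001, 3.141, 0.001]
contact_force: [-0.8, 1.8, 5.4]
opening: 0.0466
gripper_force: 60.5
```

Call:
jog_arm(
  delta_pos=[
    [0,0,-0.1],
    [0,0,-0.25],
    [0,0,-0.4],
    [0,0,-0.45],
    [0,0,-0.5],
  ],
  twist=[0,0,0,0,0],
  grip=[0.7,0.7,0.7,0.7,0.7],
)

```text
time_s: 33.5
eef_pos: [0.4727, 0.3481, 0.198]
orientation: [-0.001, -3.141, 0.001]
contact_force: [1.0, 0.8, -4.0]
opening: 0.0463
gripper_force: 62.2
```

Call:
jog_arm(
  delta_pos=[
    [0,0,-0.5],
    [0,0,-0.5],
    [0,0,-0.5],
    [0,0,-0.35],
    [0,0,-0.2],
  ],
  twist=[0,0,0,0,0],
  grip=[0.7,0.7,0.7,0.7,0.7],
)

```text
time_s: 34.0
eef_pos: [0.4732, 0.3484, 0.3015]
orientation: [0.001, 3.14, 0.001]
contact_force: [-0.6, 0.9, -3.9]
opening: 0.0464
gripper_force: 62.2
```

Call:
jog_arm(
  delta_pos=[
    [0,-0.2,0],
    [0,-0.4,0],
    [0,-0.6,0],
    [0,-0.7,0],
    [-0.02,-0.7,0],
  ],
  twist=[0,0,0,0,0],
  grip=[0.7,0.7,0.7,0.7,0.7],
)

```text
time_s: 34.5
eef_pos: [0.473, 0.2165, 0.2981]
orientation: [0.0, -3.14, 0.001]
contact_force: [0.7, 0.5, -4.2]
opening: 0.0467
gripper_force: 62.4
```

Call:
jog_arm(
  delta_pos=[
    [-0.02,-0.7,0],
    [-0.02,-0.7,0],
    [-0.02,-0.7,0],
    [-0.02,-0.7,0],
    [-0.02,-0.7,0],
  ],
  twist=[0,0,0,0,0],
  grip=[0.7,0.7,0.7,0.7,0.7],
)

```text
time_s: 35.0
eef_pos: [0.4777, 0.0415, 0.2982]
orientation: [-0.001, -3.14, 0.0]
contact_force: [0.9, 0.4, -3.5]
opening: 0.0463
gripper_force: 62.4
```

Call:
jog_arm(
  delta_pos=[
    [-0.02,-0.7,0],
    [0,-0.7,0],
    [0,-0.7,0],
    [0,-0.6,0],
    [0,-0.5,0],
  ],
  twist=[0,0,0,0,0],
  grip=[0.7,0.7,0.7,0.7,0.7],
)

```text
time_s: 35.5
eef_pos: [0.4786, -0.1185, 0.2982]
orientation: [-0.002, -3.14, -0.001]
contact_force: [0.8, 0.8, -4.0]
opening: 0.0466
gripper_force: 62.4
```

Call:
jog_arm(
  delta_pos=[
    [0,-0.3,0],
    [0,-0.17,0],
    [0,0,0],
    [0,0,0],
    [0,0,0],
  ],
  twist=[0,0,0,0,0],
  grip=[0.7,0.7,0.7,0.7,0.7],
)

```text
time_s: 36.0
eef_pos: [0.4799, -0.1392, 0.2992]
orientation: [0.001, -3.141, -0.0]
contact_force: [-0.2, -0.7, -3.8]
opening: 0.0463
gripper_force: 62.5
```

Call:
jog_arm(
  delta_pos=[
    [-0.01,0,0.3],
    [0,0,0.5],
    [0,0,0.5],
    [0,0,0.5],
    [0,0,0.5],
  ],
  twist=[0,0,0,0,0],
  grip=[0.7,0.7,0.7,0.7,0.7],
)

```text
time_s: 36.5
eef_pos: [0.4805, -0.1393, 0.1835]
orientation: [-0.001, 3.141, -0.0]
contact_force: [-0.6, -0.3, -2.9]
opening: 0.0459
gripper_force: 62.5
```

Call:
jog_arm(
  delta_pos=[
    [0,0,0.5],
    [0,0,0.4],
    [0,0,0.25],
    [0,0,0.15],
    [0,0,0.06],
  ],
  twist=[0,0,0,0,0],
  grip=[0.7,0.7,0.7,0.7,0.7],
)

```text
time_s: 37.0
eef_pos: [0.4804, -0.1396, 0.1159]
orientation: [0.001, -3.141, -0.0]
contact_force: [-0.4, -1.5, -4.4]
opening: 0.0465
gripper_force: 62.5
```

Call:
jog_arm(
  delta_pos=[
    [0,0,0],
    [0,0,0],
    [0,0,0],
  ],
  twist=[0,0,0],
  grip=[0.7,0.7,0.7],
)

```text
time_s: 37.3
eef_pos: [0.4808, -0.1402, 0.1168]
orientation: [0.0, 3.141, -0.001]
contact_force: [-0.2, 0.1, -3.2]
opening: 0.046
gripper_force: 62.5
```

Call:
jog_arm(
  delta_pos=[
    [0,0.012,0.04],
    [0,0,0.04],
    [0,0,0.02],
    [0,0,0],
  ],
  twist=[0,0,0,0],
  grip=[0.7,0.7,0.7,0.7],
)

```text
time_s: 37.7
eef_pos: [0.4803, -0.1395, 0.111]
orientation: [-0.001, -3.141, -0.0]
contact_force: [-0.2, 0.5, -4.2]
opening: 0.0462
gripper_force: 62.5
```

Call:
jog_arm(
  delta_pos=[
    [0,0,0.015],
    [0,0,0.01],
    [0,0,0],
  ],
  twist=[0,0,0],
  grip=[0.7,0.7,0.7],
)

```text
time_s: 38.0
eef_pos: [0.4806, -0.1395, 0.1102]
orientation: [0.001, 3.141, -0.0]
contact_force: [-0.9, 1.5, 1.4]
opening: 0.0465
gripper_force: 63.2
```

Call:
jog_arm(
  delta_pos=[
    [0,0,0.01],
    [0,0,0.005],
    [0,0,0],
  ],
  twist=[0,0,0],
  grip=[0.7,0.7,0.7],
)

```text
time_s: 38.3
eef_pos: [0.4808, -0.1395, 0.1101]
orientation: [0.001, 3.14, -0.001]
contact_force: [-1.9, 3.6, 17.2]
opening: 0.0462
gripper_force: 64.6
```

Call:
jog_arm(
  delta_pos=[
    [0,0,-0.012],
    [0,0,0],
  ],
  twist=[0,0],
  grip=[0.7,0.7],
)

```text
time_s: 38.5
eef_pos: [0.4806, -0.1395, 0.1101]
orientation: [0.001, 3.141, -0.0]
contact_force: [0.5, 1.6, 6.6]
opening: 0.0464
gripper_force: 63.3
```

Call:
jog_arm(
  delta_pos=[
    [0,0,0],
    [0,0,0],
    [0,0,0],
    [0,0,0],
    [0,0,0],
  ],
  twist=[0,0,0,0,0],
  grip=[0.45,0.4,0.3,0.15,0],
)

```text
time_s: 39.0
eef_pos: [0.4804, -0.1395, 0.1098]
orientation: [-0.001, -3.141, -0.0]
contact_force: [0.4, 0.2, 0.5]
opening: 0.0842
gripper_force: 0.0
```

Call:
jog_arm(
  delta_pos=[
    [0,0,-0.1],
    [0,0,-0.4],
    [0,0,-0.6],
    [0,0,-0.7],
    [0,0,-0.6],
  ],
  twist=[0,0,0,0,0],
  grip=[0,0,0,0,0],
)

```text
time_s: 39.5
eef_pos: [0.4803, -0.1395, 0.2318]
orientation: [0.001, 3.141, -0.0]
contact_force: [-0.3, 0.3, 0.0]
opening: 0.0855
gripper_force: 0.0
```

Call:
jog_arm(
  delta_pos=[
    [-0.1,0.4,0],
    [-0.2,0.78,0],
    [-0.2,0.78,0],
    [-0.2,0.78,0],
    [-0.2,0.78,0],
  ],
  twist=[0,0,0,0,0],
  grip=[0,0,0,0,0],
)

```text
time_s: 40.0
eef_pos: [0.5256, 0.0381, 0.2303]
orientation: [0.001, 3.141, -0.0]
contact_force: [0.7, -0.7, -0.0]
opening: 0.0853
gripper_force: 0.0
```

Call:
jog_arm(
  delta_pos=[
    [-0.2,0.78,0],
    [-0.2,0.78,0],
    [-0.2,0.78,0],
    [-0.2,0.78,0],
    [-0.2,0.78,0],
  ],
  twist=[0,0,0,0,0],
  grip=[0,0,0,0,0],
)

```text
time_s: 40.5
eef_pos: [0.5756, 0.2332, 0.2302]
orientation: [0.0, 3.142, -0.0]
contact_force: [0.5, -0.9, -0.5]
opening: 0.0851
gripper_force: 0.0
```

Call:
jog_arm(
  delta_pos=[
    [-0.2,0.78,0],
    [-0.18,0.78,0],
    [0,0,0],
    [0,0,0],
    [0,0,0],
  ],
  twist=[0,0,0,0,0],
  grip=[0,0,0,0,0],
)

```text
time_s: 41.0
eef_pos: [0.5943, 0.3087, 0.2299]
orientation: [-0.001, -3.141, 0.001]
contact_force: [-0.2, 0.4, -0.4]
opening: 0.0853
gripper_force: 0.0
```

```bash
cat > cmp.py <<'E'
from h import *
from bench import arm,viewer,ticket
import sys
np.set_printoptions(precision=3,suppress=True)
tag=sys.argv[1]
for n in("scene","top"):
    C=cam(viewer,n); im=np.ascontiguousarray(C[0]["image"][:,:,::-1]);cv2.imwrite(f"pics/{n}_{tag}.png",im)
    old=cv2.imread(f"pics/{n}0.png")
    for nm,p in(("small",(.4796,-.140,.138)),("large",(.4713,-.0134,.170)),("medium",(.462,.113,.154))):
        u=proj(C,[p])[0].round().astype(int);w=22
        A=old[u[1]-w:u[1]+w,u[0]-w:u[0]+w];B=im[u[1]-w:u[1]+w,u[0]-w:u[0]+w]
        M=np.eye(2,3,dtype=np.float32);g=lambda i:cv2.cvtColor(i,cv2.COLOR_BGR2GRAY)
        try:
            cc,M=cv2.findTransformECC(g(A),g(B),M,cv2.MOTION_TRANSLATION,(3,200,1e-5),None,3)
            d=M[:,2];q=proj(C,[p])[0]
            print(n,nm,"px",d,"cc",round(cc,3),"mm",(atz(C,*(q+d),p[2])-atz(C,*q,p[2]))[:2]*1000)
        except cv2.error as e: print(n,nm,"fail")
print(arm.state()["eef_pos"])
E
python3 cmp.py a
```

```text
scene small px [0.127 0.312] cc 0.987 mm [ 0.719 -0.129]
scene large px [25.653 -7.736] cc 0.656 mm [ 8.799 46.64 ]
scene medium px [ 0.01 -0.01] cc 1.0 mm [-0.01  0.03]
top small px [ 0.056 -0.135] cc 0.982 mm [ 0.211 -0.09 ]
top large fail
top medium px [-0.006  0.003] cc 1.0 mm [-0.005  0.009]
[0.594 0.308 0.23 ]
```

The small canister is back within 0.7 mm of where it started. Now the large one.

Call:
jog_arm(
  delta_pos=[
    [-0.1,0.3,0],
    [-0.12,0.32,0],
    [0,0,0.2],
    [0,0,0.4],
    [0,0,0.4],
  ],
  twist=[0,0,0,0,0],
  grip=[0,0,0,0,0],
)

```text
time_s: 41.6
eef_pos: [0.6055, 0.3394, 0.1792]
orientation: [0.002, 3.141, -0.0]
contact_force: [-0.1, 0.2, -0.9]
opening: 0.0854
gripper_force: 0.0
```

Call:
jog_arm(
  delta_pos=[
    [0,0,0.35],
    [0,0,0.25],
    [0,0,0.1],
    [0,0,0],
    [0,0,0],
  ],
  twist=[0,0,0,0,0],
  grip=[0,0,0,0,0],
)

```text
time_s: 42.1
eef_pos: [0.6059, 0.3405, 0.1456]
orientation: [0.001, 3.141, 0.001]
contact_force: [0.7, 0.6, -0.6]
opening: 0.0854
gripper_force: 0.0
```

Call:
jog_arm(
  delta_pos=[
    [0.016,-0.026,0.05],
    [0,0,0],
    [0,0,0],
  ],
  twist=[0,0,0],
  grip=[0,0,0],
)

```text
time_s: 42.4
eef_pos: [0.6048, 0.3392, 0.1426]
orientation: [0.001, 3.141, 0.0]
contact_force: [-0.7, 0.6, -0.2]
opening: 0.0857
gripper_force: 0.0
```

Call:
jog_arm(
  delta_pos=[
    [0,0,0],
    [0,0,0],
    [0,0,0],
    [0,0,0],
    [0,0,0],
  ],
  twist=[0,0,0,0,0],
  grip=[0.1,0.2,0.25,0.28,0.31],
  force=60,
)

```text
time_s: 42.9
eef_pos: [0.605, 0.3394, 0.1427]
orientation: [0.0, 3.141, 0.001]
contact_force: [-0.2, 1.5, 3.0]
opening: 0.0595
gripper_force: 23.5
```

Call:
jog_arm(
  delta_pos=[
    [0,0,0],
    [0,0,0],
    [0,0,0],
    [0,0,0],
  ],
  twist=[0,0,0,0],
  grip=[0.35,0.45,0.6,0.6],
)

```text
time_s: 43.3
eef_pos: [0.6051, 0.3395, 0.1429]
orientation: [0.0, 3.141, 0.001]
contact_force: [-1.2, 2.2, 6.1]
opening: 0.0587
gripper_force: 63.5
```

Call:
jog_arm(
  delta_pos=[
    [0,0,-0.1],
    [0,0,-0.25],
    [0,0,-0.4],
    [0,0,-0.4],
    [0,0,-0.4],
  ],
  twist=[0,0,0,0,0],
  grip=[0.6,0.6,0.6,0.6,0.6],
)

```text
time_s: 43.8
eef_pos: [0.6045, 0.339, 0.2211]
orientation: [-0.001, -3.141, 0.001]
contact_force: [0.2, -0.7, -6.7]
opening: 0.0584
gripper_force: 65.7
```

Call:
jog_arm(
  delta_pos=[
    [0,0,-0.5],
    [0,0,-0.5],
    [0,0,-0.5],
    [0,0,-0.4],
    [0,0,-0.35],
  ],
  twist=[0,0,0,0,0],
  grip=[0.6,0.6,0.6,0.6,0.6],
)

```text
time_s: 44.3
eef_pos: [0.6045, 0.339, 0.3342]
orientation: [0.001, 3.141, 0.0]
contact_force: [0.1, 0.5, -5.6]
opening: 0.0587
gripper_force: 65.7
```

Call:
jog_arm(
  delta_pos=[
    [0.075,-0.2,0],
    [0.15,-0.4,0],
    [0.225,-0.6,0],
    [0.265,-0.7,0],
    [0.265,-0.7,0],
  ],
  twist=[0,0,0,0,0],
  grip=[0.6,0.6,0.6,0.6,0.6],
)

```text
time_s: 44.8
eef_pos: [0.5541, 0.2073, 0.3314]
orientation: [-0.0, -3.14, 0.001]
contact_force: [1.2, 0.0, -5.2]
opening: 0.0582
gripper_force: 66.1
```

Call:
jog_arm(
  delta_pos=[
    [0.265,-0.7,0],
    [0.265,-0.7,0],
    [0.265,-0.7,0],
    [0.265,-0.7,0],
    [0.225,-0.6,0],
  ],
  twist=[0,0,0,0,0],
  grip=[0.6,0.6,0.6,0.6,0.6],
)

```text
time_s: 45.3
eef_pos: [0.4893, 0.0373, 0.3317]
orientation: [-0.001, -3.14, 0.001]
contact_force: [0.7, -0.1, -5.6]
opening: 0.0588
gripper_force: 66.2
```

Call:
jog_arm(
  delta_pos=[
    [0.19,-0.5,0],
    [0.11,-0.3,0],
    [0.075,-0.2,0],
    [0.02,-0.05,0],
    [0,0,0],
  ],
  twist=[0,0,0,0,0],
  grip=[0.6,0.6,0.6,0.6,0.6],
)

```text
time_s: 45.8
eef_pos: [0.4714, -0.0132, 0.3321]
orientation: [-0.001, -3.141, -0.0]
contact_force: [0.2, 0.4, -5.5]
opening: 0.058
gripper_force: 66.3
```

Call:
jog_arm(
  delta_pos=[
    [0,0,0],
    [0,0,0],
    [0,0,0],
  ],
  twist=[0,0,0],
  grip=[0.6,0.6,0.6],
)

```text
time_s: 46.1
eef_pos: [0.4718, -0.0128, 0.3323]
orientation: [0.001, -3.141, -0.0]
contact_force: [-0.5, 0.4, -6.1]
opening: 0.0586
gripper_force: 66.3
```

Call:
jog_arm(
  delta_pos=[
    [-0.005,-0.006,0.3],
    [0,0,0.5],
    [0,0,0.5],
    [0,0,0.5],
    [0,0,0.5],
  ],
  twist=[0,0,0,0,0],
  grip=[0.6,0.6,0.6,0.6,0.6],
)

```text
time_s: 46.6
eef_pos: [0.4721, -0.0133, 0.2165]
orientation: [-0.0, 3.141, -0.0]
contact_force: [-0.0, -1.0, -6.5]
opening: 0.0585
gripper_force: 66.5
```

Call:
jog_arm(
  delta_pos=[
    [0,0,0.5],
    [0,0,0.4],
    [0,0,0.25],
    [0,0,0.15],
    [0,0,0.08],
  ],
  twist=[0,0,0,0,0],
  grip=[0.6,0.6,0.6,0.6,0.6],
)

```text
time_s: 47.1
eef_pos: [0.472, -0.0134, 0.1479]
orientation: [-0.0, -3.141, -0.0]
contact_force: [0.1, 1.1, -5.3]
opening: 0.0586
gripper_force: 66.3
```

Call:
jog_arm(
  delta_pos=[
    [0,0,0],
    [0,0,0],
    [0,0,0],
  ],
  twist=[0,0,0],
  grip=[0.6,0.6,0.6],
)

```text
time_s: 47.4
eef_pos: [0.4723, -0.0136, 0.1489]
orientation: [0.0, 3.141, -0.0]
contact_force: [0.8, 0.2, -5.0]
opening: 0.0579
gripper_force: 66.3
```

Call:
jog_arm(
  delta_pos=[
    [0,0,0.05],
    [0,0,0.05],
    [0,0,0.02],
    [0,0,0],
  ],
  twist=[0,0,0,0],
  grip=[0.6,0.6,0.6,0.6],
)

```text
time_s: 47.8
eef_pos: [0.4718, -0.0136, 0.1421]
orientation: [-0.001, -3.141, -0.0]
contact_force: [1.6, -0.1, -5.5]
opening: 0.0586
gripper_force: 66.3
```

Call:
jog_arm(
  delta_pos=[
    [0,0,0.01],
    [0,0,0.008],
    [0,0,0],
  ],
  twist=[0,0,0],
  grip=[0.6,0.6,0.6],
)

```text
time_s: 48.1
eef_pos: [0.4719, -0.0136, 0.1414]
orientation: [-0.0, -3.142, 0.0]
contact_force: [-0.2, -0.7, -5.2]
opening: 0.0587
gripper_force: 66.3
```

Call:
jog_arm(
  delta_pos=[
    [0,0.004,0.012],
    [0,0,0.005],
    [0,0,0],
  ],
  twist=[0,0,0],
  grip=[0.6,0.6,0.6],
)

```text
time_s: 48.4
eef_pos: [0.4722, -0.0134, 0.1409]
orientation: [0.0, 3.141, -0.0]
contact_force: [-0.7, 0.4, 3.7]
opening: 0.0585
gripper_force: 67.6
```

Call:
jog_arm(
  delta_pos=[
    [0,0,0],
    [0,0,0],
    [0,0,0],
    [0,0,0],
    [0,0,0],
  ],
  twist=[0,0,0,0,0],
  grip=[0.3,0.26,0.2,0.1,0],
)

```text
time_s: 48.9
eef_pos: [0.4719, -0.0134, 0.1406]
orientation: [0.001, 3.142, -0.0]
contact_force: [-0.5, -0.0, -0.1]
opening: 0.0854
gripper_force: 0.0
```

Call:
jog_arm(
  delta_pos=[
    [0,0,-0.1],
    [0,0,-0.4],
    [0,0,-0.6],
    [0,0,-0.7],
    [0,0,-0.6],
  ],
  twist=[0,0,0,0,0],
  grip=[0,0,0,0,0],
)

```text
time_s: 49.4
eef_pos: [0.4718, -0.0134, 0.2626]
orientation: [0.0, 3.141, -0.0]
contact_force: [1.0, -0.6, 0.4]
opening: 0.0852
gripper_force: 0.0
```

Call:
jog_arm(
  delta_pos=[
    [0,0.4,0],
    [0,0.7,0],
    [0,0.7,0],
    [0,0.7,0],
    [0,0.7,0],
  ],
  twist=[0,0,0,0,0],
  grip=[0,0,0,0,0],
)

```text
time_s: 49.9
eef_pos: [0.4717, 0.148, 0.2611]
orientation: [0.001, 3.141, 0.0]
contact_force: [0.3, -0.5, -1.0]
opening: 0.0858
gripper_force: 0.0
```

Call:
jog_arm(
  delta_pos=[
    [0,0.7,0],
    [0,0.7,0],
    [0,0.7,0],
    [0,0.5,0],
    [0,0,0],
  ],
  twist=[0,0,0,0,0],
  grip=[0,0,0,0,0],
)

```text
time_s: 50.4
eef_pos: [0.4717, 0.2793, 0.2608]
orientation: [-0.004, 3.141, 0.001]
contact_force: [-0.1, -0.9, 0.1]
opening: 0.0856
gripper_force: 0.0
```

```bash
python3 cmp.py b; python3 -c "
import cv2,numpy as np
a=cv2.imread('pics/scene_b.png');b=cv2.imread('pics/top_b.png')
a=cv2.resize(a[120:400,90:400],(400,361));b=cv2.resize(b[160:320,210:540],(400,194))
z=np.zeros((361,400,3),np.uint8);z[:194]=b;cv2.imwrite('pics/p7.png',np.hstack([a,z]))"
```

```text
scene small px [0.147 0.227] cc 0.977 mm [ 0.574 -0.017]
scene large px [-0.007  0.391] cc 0.946 mm [ 0.782 -0.485]
scene medium px [-0.048 -0.118] cc 0.97 mm [-0.3    0.103]
top small px [ 0.233 -0.15 ] cc 0.96 mm [ 0.234 -0.367]
top large px [ 0.176 -0.898] cc 0.89 mm [ 1.336 -0.257]
top medium px [-0.337  0.155] cc 0.926 mm [-0.24   0.516]
[0.472 0.277 0.261]
```

View pics/p7.png

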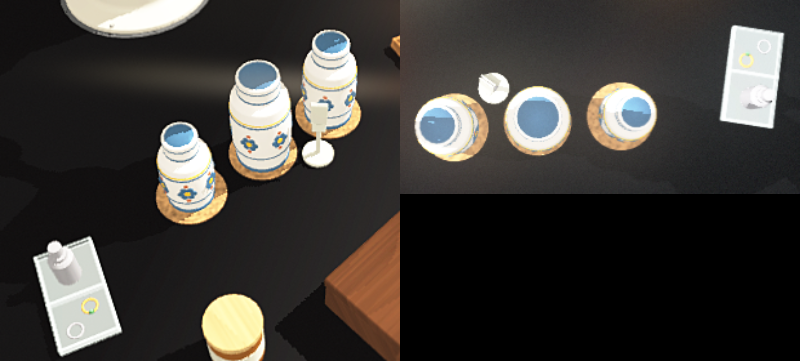

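Both canisters are back on their coasters, about 1 mm from their start positions. The atomizer stands upright in the empty bay, at (65,262) in the scene panel. The medium canister and the photo stand look undisturbed, and the arm is clear.

```bash
python3 -c "
from bench import ticket
print(ticket.sign_off())"
```

```text
the job is handed in; nothing more can be done
None
```

The job is done and handed in: the atomizer stands in the empty bay of the glass tray, the large and small canisters are back within about 1 mm of their starting positions on their own coasters, the medium canister and photo stand were not touched, and it took about 50 s of the 128 s allowed.

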